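# Lock the well cover of a noodle cooker with the blade key

### The arm

A 6-joint arm with a two-finger parallel gripper is mounted at the origin on the work surface. World frame = base frame: x ahead of the robot, y to its left, z up, the work surface at z = 0. Lengths are in m, angles in rad, forces in N, time in s.
With the tool pointing down it reaches from about 0.375 to 0.9 m from the base axis. Payload 3.1 kg.
Tool frame: the origin (TCP) lies midway between the tips of the shut fingers; the grasp point (between the pads) lies 19 mm behind it (pinch_z is the distance from the TCP to the grasp point, in m); y points along the fingers, z is the direction in which the jaws open and shut, and the axes are right-handed (so a half turn about y gives the same grasp; the last joint's range is limited). The gripper opens to 87 mm and grips with 3 to 60 N. Pads are 19 mm wide; open, the fingers measure 117 mm over their backs; the gripper's body (75 mm by 190 mm) begins 51 mm behind the grasp point.
Start: joints at [-1.433, 0.527, 1.433, -0, 1.181, -0.178], TCP at [0.194, -0.594, 0.223] pointing down, gripper open.
Joint ranges: [-3.08, 3.08], [-0.75, 2.2], [0.22, 2.44], [-1.43, 4.57], [0, 2.65], [-2.85, 2.85]. Speed limits (rad/s): [2.79, 2.79, 3.14, 3.14, 3.14, 3.14].

### API

Orientations are given as a unit quaternion [x, y, z, w].
In Python, from rig import * gives the robot as it stands.
- The arm moves only by the tool drive_tool, never from a script. Its argument "plan" is a list of rows, each a list of 7 numbers: the shift along the tool's x, y, z in mm, then the turn, a rotation vector about the tool's x, y, z in degrees, then the finger opening in mm, from 0 to 87. A call has 1 to 10 rows; each row is the pose to reach, as a shift and turn from the pose commanded when the call began, along the tool's axes at that moment; what a row does not reach only later rows make up. A row lasts 1/10 s, in which the tool goes at most 50 mm and 8.59 degrees, less where a joint would pass 70% of its speed; a pose out of reach is approached as far as the arm can. A call with a gripper value outside its range is refused whole. The fingers move at their own pace and stop on an object; "newtons" is the grip in N (left out, the last holds). Time passes only in rows, so rows that repeat a pose let the fingers close. It gives the time, the measured TCP pose, the force and the opening at its end, in the units of the state.
- get_obs(): the state, without advancing time (a new reading comes with each control period).
- camera(name): name is "scene" or "top" or "wrist"; returns the picture (400x640x3 uint8, blue, green, red); there is no depth.
- get_calibration(name): a dict with "fx", "fy", "cx", "cy" (pixels), "D" ([k1, k2, p1, p2, k3] as OpenCV has them; the pictures are not rectified), "origin" and "rotation" of the camera in the world; the wrist camera has in their place "tool_from_camera" (4x4, takes a point from camera to tool coordinates, whose origin is the TCP and whose axes are the tool frame's). Camera axes: x right, y down, z forward; pixel columns grow to the right and rows downward; lengths in m; the calibration is good to about 2 mm. A picture is of the moment at which its call begins: read the wrist's pose just before it. get_calibration takes no time and is no camera call.
- hand_in(): hands the job in, once; it reports no verdict.
Trained networks look in the newest picture that a camera, given by its name, has taken for a name from the list of things; names that differ only in an ending like _2 or _b are one class to them, and where a whole thing is asked for, a point or a joint stands for the part that bears it (a point fixed in the world has none). Each returns a list of dicts, best first, with "conf" (0 to 1); they miss things now and then, are a little off and sometimes report something else, mostly with a low value. They report only what shows in the picture. A call takes as long as a camera call. They do not tell look-alikes from the thing itself.
- spot_in(camera, target): "location" ([column, row] in pixels, amid what is visible of it).
- mark_of(camera, target): "location" ([column, row] in pixels: a listed point, or the origin of a listed thing).
The state is a dict: "time": time; "q": joint angles; "joint_velocities": joint speeds; "joint_torque": joint torques, N m; "position": TCP position; "tool_rot": TCP orientation; "ft_force": force on the tool from outside, world axes, zero at the start; "moment": the same for the moment, N m; "grip_width": finger opening in m.
Only numpy, scipy, OpenCV 4.12 (cv2) and the standard library are available. Lean on these libraries where they do the work, as an engineer would, in place of code of your own. Each camera call takes 0.05 s, during which the arm holds its last target. There are 200 camera calls.

### The job

Lock down the round cover of the noodle cooker: take the flat-bladed key from its wooden stand, feel its blade into the slot of the cam lock in the middle of the cover and turn the lock clockwise (seen from above) until it comes home against its stop. Be gentle: no more than light pressure on the lock, never force it past its stop, and let only the key touch the cooker. Then put the key back upright in its stand and let go, leaving everything else where it is.

Things in the scene. Friction and masses are not known exactly. Their poses are not given: they have to be found in the camera images.
- unit: low counter-top noodle cooker, fixed: aluminium box 200 x 200 mm, 50 mm high, two small knobs on its front (-x) side. Origin: centre of its underside; z up. On top lies a round steel well cover with the cam lock in its middle; both belong to it.
- cover_mid (a point): nominal middle of the top of the round well cover before locking; fixed to the cooker, axes as unit. Cover 170 mm across, 4 mm thick, 5 mm proud of the box. A full quarter turn of the lock draws cover and lock 3 mm straight down (1.9 mm per rad), so the blade must follow down.
- lock_mid (a point): nominal centre of the cam lock, at the top of its head before locking (71 mm over the cooker's underside); fixed to the cooker, axes as unit. Head: round, 36 mm across, 10 mm high, on a dark washer. The unlocked cover lies with play, so it and the lock may stand up to 4 mm from this point either way along the cooker's y; where is NOT measured: feel for it. It shifts only under some 12 N.
- slot_floor (a point): nominal centre of the floor of the straight slot across the lock's head, 7 mm below lock_mid, same sideways uncertainty. Slot 5.6 mm wide, 7 mm deep, 36 mm long, square edges, open at both ends. A blade that misses it stands on the head, 7 mm higher than one that has dropped in.
- cam (a joint): turn of the lock's head about the vertical, rad. 0: slot along the cooker's x axis; grows clockwise seen from above; pi/2: hard stop, locked, slot along the cooker's y, pointing at two dark ribs on the cover. Starts at 0.05 to 0.3. Takes about 0.12 N m to turn and stays where it is left. With its play in the slot the blade turns some 0.1 to 0.2 rad more than the head.
- key_mid (a point): centre of the grip of the blade key: loose, about 0.11 kg, 78 mm long, upright, z up. Grip: black flat bar 34 mm (key's x) x 14 mm (key's y) x 46 mm high; this point is 55 mm above the blade's tip. Below the grip a round collar 40 mm across, 6 mm thick, its underside 26 mm above the tip. The key is the same after half a turn.
- key_tip (a point): middle of the lower edge of the key's steel blade, axes as key_mid. Blade 24 mm wide along the key's x (in line with the grip's broad side), 3.6 mm thick along y, free for 13 mm below a shank 14 mm across.
- stand_mouth (a point): centre of the mouth of the key stand's round hole, on its top; the stand is a fixed wooden block 70 x 70 x 60 mm high, the hole 30 mm across and 34 mm deep. The key hangs in it blade down, any yaw, its collar resting on the block's top, so that its tip is 26 mm below this point.
- canister: loose steel canister 68 mm across, 100 mm high, with chopsticks up to 150 mm; bystander. Origin: centre of its underside.
- bottle: loose sauce bottle 56 mm across, 160 mm high; bystander. Origin: centre of its underside.
- jar: loose glass jar 64 mm across, 75 mm high; bystander. Origin: centre of its underside.
- bowl: loose steel bowl 120 mm across, 55 mm high; bystander. Origin: centre of its underside.
- saucer: loose white saucer 100 mm across, 20 mm high; bystander. Origin: centre of its underside.
- spoon: loose spoon 160 mm long lying on the table, handle to its -x; bystander. Origin: under its middle.
- spatula: loose spatula 280 mm long lying on the table, handle to its -x; bystander. Origin: under its middle.
Mind the look-alikes: they are no part of the job. Of the things shaped like the part that bears stand_mouth, the wooden one is meant.

How it is judged:
By the outcome, as a careful person would: the job done as asked, in the order asked, and still so for the second after the job is handed in, with the robot touching nothing.
It also fails if it takes over 72 s, if anything falls off the work surface, if the arm or the gripper's body presses on something with over 40 N, if the wrist force passes 120 N, or if a joint passes its speed limit or range.

## Working session

There is one attempt and no reset: what is moved stays moved. The work goes in short steps, Python scripts to look and compute and a tool call to move; the robot and the scene stay as the last step left them, time stands still between calls to the robot, and variables do not carry over. Pictures are saved under pics/ and viewed, about 8 in all and at most 12, crops included, and the job is handed in when it is done.

Besides the shell and the picture viewer there is one more tool, called after ">>>" by a JSON object that holds its "fn" and its "kwargs", one argument or row to a line. drive_tool: Moves the arm, as the interface text tells. Its arguments: {"type":"object","properties":{"plan":{"type":"array","items":{"type":"array","items":{"type":"number"}}},"newtons":{"type":"number"}},"required":["plan"]}

```bash
mkdir -p pics
cat > h.py <<'E'
from rig import *
import numpy as np, cv2
from scipy.spatial.transform import Rotation as R
def cam_pose(n,obs=None):
    c=get_calibration(n)
    K=np.array([[c["fx"],0,c["cx"]],[0,c["fy"],c["cy"]],[0,0,1.]]);D=np.array(c["D"],float)
    if "origin" in c: return K,D,np.array(c["origin"]),np.array(c["rotation"])
    T=np.array(c["tool_from_camera"]);Rt=R.from_quat(obs["tool_rot"]).as_matrix()
    return K,D,np.array(obs["position"])+Rt@T[:3,3],Rt@T[:3,:3]
def ray(n,px,obs=None):
    K,D,o,Rm=cam_pose(n,obs)
    u=cv2.undistortPoints(np.array([[px]],float),K,D)[0,0]
    return o,Rm@np.array([u[0],u[1],1.])
def atz(n,px,z,obs=None):
    o,d=ray(n,px,obs); return o+d*(z-o[2])/d[2]
def proj(n,P,obs=None):
    K,D,o,Rm=cam_pose(n,obs)
    pc=(np.atleast_2d(P)-o)@Rm
    return cv2.projectPoints(pc,np.zeros(3),np.zeros(3),K,D)[0][:,0]
def tri(rs):
    A=0;b=0
    for o,d in rs:
        d=d/np.linalg.norm(d);M=np.eye(3)-np.outer(d,d);A=A+M;b=b+M@o
    return np.linalg.solve(A,b)
E
python3 - <<'E'
from h import *
np.set_printoptions(precision=4,suppress=True)
ims=[]
o=get_obs();print(o)
for n in("scene","top"):
    im=camera(n);cv2.imwrite(f"pics/{n}0.png",im)
    print(n,cam_pose(n)[2],cam_pose(n)[3].tolist(),cam_pose(n)[0][0,0])
    for t,z in(("unit",0),("cover_mid",.055),("lock_mid",.071),("key_mid",.089),("stand_mouth",.06),("canister",0),("bottle",0),("jar",0),("bowl",0)):
        print(n,t,[(np.round(r["location"],1),round(r["conf"],2),atz(n,r["location"],z).round(3)) for r in mark_of(n,t)][:4])
E
```

```text
{'time': 0.0, 'q': array([-1.4335,  0.5285,  1.4339, -0.    ,  1.1814, -0.1785]), 'joint_velocities': array([ 0.0009,  0.001 , -0.0001, -0.0001,  0.0005,  0.0005]), 'joint_torque': array([  0.0001, -44.0043, -17.6589,   0.0634,   0.0583,  -0.0002]), 'position': array([ 0.194 , -0.5933,  0.2216]), 'tool_rot': array([-0.1112,  0.6991, -0.6975,  0.1112]), 'ft_force': array([-0.1532,  0.0355,  0.4536]), 'moment': array([ 0.0503, -0.0284, -0.0025]), 'grip_width': 0.08696522866033154}
scene [ 1.226  -0.5893  0.7351] [0.8084711585994948, 0.3705740942119505, -0.19944097450797174, -0.41142742263866366] 366.4621874988226Traceback (most recent call last):
  File "<stdin>", line 9, in <module>
  File "h.py", line 15, in atz
    o,d=ray(n,px,obs); return o+d*(z-o[2])/d[2]
        ~~~^^^^^^^^^^
  File "h.py", line 13, in ray
    return o,Rm@np.array([u[0],u[1],1.])
             ~~^~~~~~~~~~~~~~~~~~~~~~~~~
ValueError: matmul: Input operand 1 has a mismatch in its core dimension 0, with gufunc signature (n?,k),(k,m?)->(n?,m?) (size 3 is different from 4)
```

View pics/scene0.png

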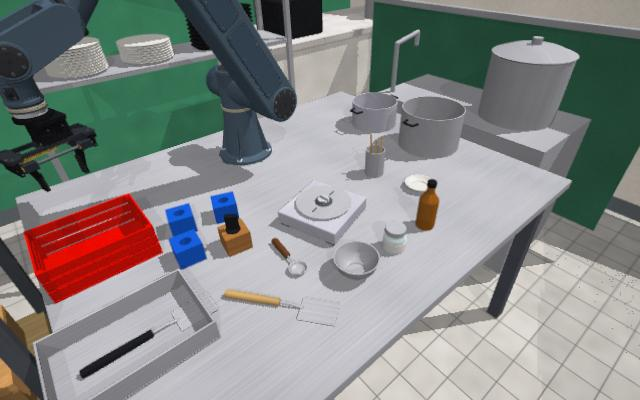

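The scene view shows the wooden stand with the black key at about (235,235). The look-alikes are blue blocks at (180,218), (224,207) and (187,248). The cooker is at (322,210).

```bash
sed -i 's/np.array(c\["rotation"\])/R.from_quat(c["rotation"]).as_matrix()/' h.py
python3 - <<'E'
from h import *
np.set_printoptions(precision=4,suppress=True)
for n in("scene","top"):
    im=camera(n);cv2.imwrite(f"pics/{n}0.png",im)
    print(n,cam_pose(n)[2],cam_pose(n)[0][0,0])
    for t,z in(("unit",0),("cover_mid",.055),("lock_mid",.071),("key_mid",.089),("stand_mouth",.06),("canister",0),("bottle",0),("jar",0),("bowl",0)):
        print(n,t,[(np.round(r["location"],1),round(r["conf"],2),atz(n,r["location"],z).round(3)) for r in mark_of(n,t)][:4])
E
```

```text
scene [ 1.226  -0.5893  0.7351] 366.4621874988226
scene unit [(array([325.9, 216.5]), 0.87, array([ 0.54 , -0.025,  0.   ]))]
scene cover_mid [(array([322.7, 200.1]), 0.71, array([ 0.524, -0.023,  0.055]))]
scene lock_mid [(array([325.1, 200.5]), 0.69, array([ 0.547, -0.032,  0.071]))]
scene key_mid [(array([229.2, 221. ]), 0.53, array([ 0.462, -0.303,  0.089]))]
scene stand_mouth [(array([224.3, 195.7]), 0.87, array([ 0.307, -0.243,  0.06 ])), (array([187.1, 239.1]), 0.6, array([ 0.421, -0.412,  0.06 ])), (array([180.7, 210.7]), 0.56, array([ 0.29 , -0.376,  0.06 ]))]
scene canister [(array([370.9, 174.5]), 0.92, array([0.465, 0.254, 0.   ]))]
scene bottle [(array([422.8, 225.1]), 0.97, array([0.764, 0.169, 0.   ]))]
scene jar [(array([393.1, 250.1]), 0.69, array([ 0.776,  0.021, -0.   ]))]
scene bowl []
top [ 0.4386 -0.0226  1.0924] 425.25384194887084
top unit [(array([319.8, 194.1]), 0.85, array([ 0.53, -0.03,  0.  ]))]
top cover_mid [(array([318.5, 191.6]), 0.65, array([ 0.531, -0.026,  0.055])), (array([393.7, 169.9]), 0.38, array([ 0.587, -0.211,  0.055]))]
top lock_mid [(array([321.3, 191.9]), 0.98, array([ 0.529, -0.033,  0.071]))]
top key_mid [(array([435. , 225.1]), 0.5, array([ 0.451, -0.303,  0.089]))]
top stand_mouth [(array([430.5, 222.1]), 0.91, array([ 0.458, -0.3  ,  0.06 ])), (array([413.8, 280.3]), 0.83, array([ 0.318, -0.258,  0.06 ])), (array([478.2, 237.8]), 0.73, array([ 0.421, -0.417,  0.06 ])), (array([462.4, 297.2]), 0.58, array([ 0.278, -0.376,  0.06 ]))]
top canister [(array([198.6, 222.9]), 0.86, array([0.453, 0.28 , 0.   ]))]
top bottle [(array([244.2, 105.7]), 0.75, array([0.761, 0.171, 0.   ]))]
top jar [(array([301. , 107.2]), 0.88, array([0.758, 0.022, 0.   ]))]
top bowl [(array([351.3, 109.9]), 0.69, array([ 0.753, -0.111,  0.   ])), (array([320.9, 194.2]), 0.35, array([ 0.529, -0.032,  0.   ])), (array([424.2, 220.4]), 0.33, array([ 0.464, -0.3  ,  0.   ]))]
```

View pics/top0.png

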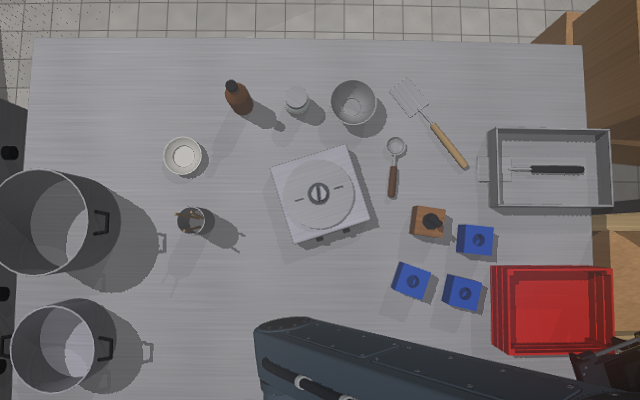

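Top view: wooden stand with the black key at (430,222). Blue look-alikes are at (413,280), (478,238) and (462,297). Cooker at (320,192), knobs towards the image bottom (−x), yaw about +18°, ribs along its y. I choose the wooden block and will look at it closely with the wrist camera.

Run:
```python
from h import *
np.set_printoptions(precision=4,suppress=True)
o=get_obs();Rt=R.from_quat(o["tool_rot"]).as_matrix();print(Rt)
print(get_calibration("wrist")); K,D,c,Rm=cam_pose("wrist",o);print(c,Rm)
# want camera over key at height ~.33
T=np.array(get_calibration("wrist")["tool_from_camera"])
d=Rm[:,2]; key=np.array([.455,-.302,.09])
# tool position such that camera axis hits key with same orientation, TCP z .25
off=Rt@T[:3,3]; z=.24; s=(z+off[2]-key[2])/-d[2]
p=key-d*s-off; print(p, Rt.T@(p-o["position"])*1e3)
```

```text
[[-0.9505 -0.      0.3106]
 [-0.3106  0.     -0.9505]
 [ 0.     -1.     -0.    ]]
{'fx': 281.14340558395986, 'fy': 281.14340558395986, 'cx': 318.8686428249864, 'cy': 197.48575630358724, 'D': array([-0.0085,  0.    ,  0.    ,  0.    ,  0.    ]), 'tool_from_camera': array([[ 0.    ,  0.967 ,  0.2547, -0.0689],
       [ 0.0008, -0.2547,  0.967 , -0.162 ],
       [ 1.    ,  0.0002, -0.0007,  0.0002],
       [ 0.    ,  0.    ,  0.    ,  1.    ]])}
[ 0.2596 -0.5728  0.3845] [[ 0.3106 -0.9191 -0.2424]
 [-0.9506 -0.3005 -0.0784]
 [-0.0008  0.2547 -0.967 ]]
[ 0.4677 -0.2979  0.24  ] [-351.9836  -17.4414 -196.5236]
```

>>> {"fn": "drive_tool", "kwargs": {
  "plan": [
    [-352, -17, -196, 0, 0, 0, 87],
    [-352, -17, -196, 0, 0, 0, 87],
    [-352, -17, -196, 0, 0, 0, 87],
    [-352, -17, -196, 0, 0, 0, 87],
    [-352, -17, -196, 0, 0, 0, 87],
    [-352, -17, -196, 0, 0, 0, 87],
    [-352, -17, -196, 0, 0, 0, 87],
    [-352, -17, -196, 0, 0, 0, 87],
    [-352, -17, -196, 0, 0, 0, 87],
    [-352, -17, -196, 0, 0, 0, 87]
  ]
}}

```text
time: 2.1
position: [0.4687, -0.2973, 0.2397]
tool_rot: [0.112, -0.698, 0.698, -0.112]
ft_force: [-0.2, -0.3, 0.0]
grip_width: 0.0872
```

Run:
```python
from h import *
np.set_printoptions(precision=4,suppress=True)
import time
o=get_obs();print(o["position"],o["joint_velocities"],o["q"])
im=camera("wrist");cv2.imwrite("pics/w1.png",im)
for t,z in(("key_mid",.089),("stand_mouth",.06),("lock_mid",.071)):
    print(t,[(np.round(r["location"],1),round(r["conf"],2),atz("wrist",r["location"],z,o).round(4)) for r in mark_of("wrist",t)][:4])
```

```text
[ 0.4687 -0.2973  0.2397] [-0.0544  0.0039  0.0047 -0.0117 -0.001  -0.004 ] [-0.7664  0.4126  1.5903 -0.0005  1.1382  0.4853]
key_mid [(array([318.4, 192.3]), 0.78, array([ 0.4615, -0.2992,  0.089 ]))]
stand_mouth [(array([253.8, 277.2]), 0.62, array([ 0.3144, -0.2552,  0.06  ])), (array([318.2, 187.7]), 0.59, array([ 0.4603, -0.2993,  0.06  ])), (array([140.9,  67.9]), 0.58, array([ 0.5289, -0.0664,  0.06  ])), (array([110.9,  59.3]), 0.45, array([ 0.5274, -0.0327,  0.06  ]))]
lock_mid [(array([102.9,  54.7]), 0.69, array([ 0.5295, -0.0316,  0.071 ]))]
```

View pics/w1.png

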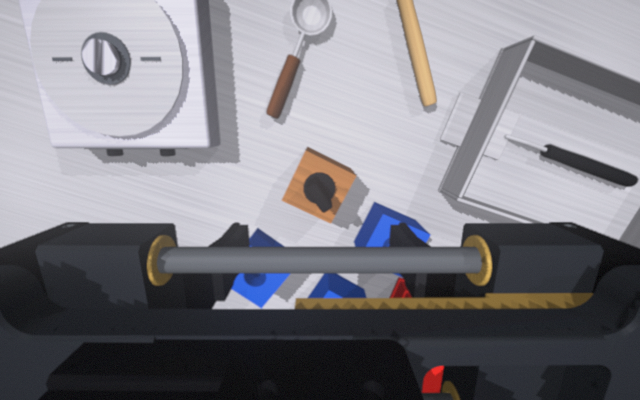

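Wrist view: the key (black) on the wooden stand is at (319,190), and the lock is at (103,57) with its ribs left and right of it. Next I enlarge both.

Run:
```python
from h import *
im=cv2.imread("pics/w1.png")
a=cv2.resize(im[150:230,280:360],(390,390),interpolation=cv2.INTER_CUBIC)
a=np.clip((a/255.)**.4*255,0,255).astype(np.uint8)
b=cv2.resize(im[20:100,65:145],(390,390),interpolation=cv2.INTER_CUBIC)
cv2.imwrite("pics/c1.png",np.hstack([a,b]))
```

```text
(no output)
```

View pics/c1.png

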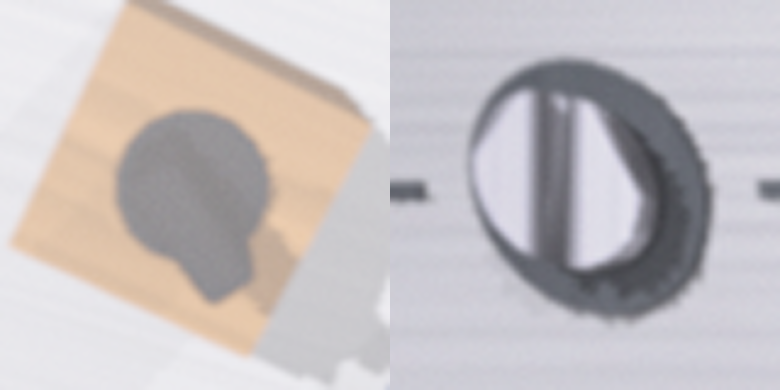

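```bash
cat > fit.py <<'E'
from h import *
from scipy.optimize import minimize
def sil(n,o,x,y,yaw,S,org,shape,ts=0):
    m=np.zeros(shape,np.uint8)
    c,s=np.cos(yaw),np.sin(yaw)
    B=np.array([[i*.017,j*.007,z] for i in(1,-1) for j in(1,-1) for z in(.066,.112)])
    B[:,:2]=B[:,:2]@np.array([[c,s],[-s,c]]); 
    t=np.linspace(0,2*np.pi,60)
    C=np.array([[.02*np.cos(a),.02*np.sin(a),z] for a in t for z in(.06,.066)])
    for P in(B,C):
        P=P+[x,y,0]
        q=(proj(n,P,o)-org)*S
        cv2.fillConvexPoly(m,cv2.convexHull(np.round(q*16).astype(np.int32)),255,shift=4)
    return m
def fit(n,o,im,x,y,half=45,S=6,thr=60):
    c=proj(n,[[x,y,.085]],o)[0].round();org=c-half
    a=im[int(org[1]):int(org[1])+2*half,int(org[0]):int(org[0])+2*half]
    g=cv2.resize(a,None,fx=S,fy=S,interpolation=cv2.INTER_CUBIC).max(2)
    M=((g<thr)*255).astype(np.uint8)
    k,l,st,ce=cv2.connectedComponentsWithStats(M);ctr=S*half
    b=l==min(range(1,k),key=lambda i:np.hypot(*(ce[i]-ctr))+(st[i,4]<3000)*1e4)
    org=org-.5+.5/S
    f=lambda p:((sil(n,o,p[0]/1e3,p[1]/1e3,p[2]/10,S,org,b.shape)>0)^b).sum()
    best=[]
    for y0 in np.arange(0,np.pi,np.pi/9):
        r=minimize(f,[x*1e3,y*1e3,y0*10],method="Nelder-Mead",options=dict(initial_simplex=[[x*1e3,y*1e3,y0*10],[x*1e3+4,y*1e3,y0*10],[x*1e3,y*1e3+4,y0*10],[x*1e3,y*1e3,y0*10+1.5]],maxiter=150))
        best.append((r.fun,(r.x*[1,1,.1]).round(3)))
    best.sort(key=lambda t:t[0]);return b.sum(),best[:4]
E
python3 - <<'E'
from fit import *
np.set_printoptions(precision=4,suppress=True)
# pose as read before picture w1
o=get_obs();o["position"]=np.array([.4687,-.2973,.2397]);print(o["tool_rot"])
im=cv2.imread("pics/w1.png")
for thr in (60,90):print(fit("wrist",o,im,.459,-.2995,thr=thr))
im=cv2.imread("pics/top0.png");print("top",fit("top",o,im,.456,-.3,half=30,S=8,thr=70))
w=lambda p,z:atz("wrist",np.array([(p[0]-390)/4.875+65-.4,p[1]/4.875+20-.4]),z,o)
L,Rr=w((408,190),.055),w((768,190),.055);d=L-Rr
print("rib yaw",np.degrees(np.arctan2(d[1],d[0]))-90,(L+Rr)/2)
# left and right rims of slot at head top
for a,b in(((532,92),(537,265)),((577,98),(572,268))):
    A,B=w(a,.071),w(b,.071);d=A-B;print("slot yaw",np.degrees(np.arctan2(d[1],d[0])),(A+B)/2)
E
```

```text
[ 0.1105 -0.6984  0.6985 -0.1103]
(np.int64(59), [(np.float64(59.0), array([ 539.205, -281.706,    2.71 ])), (np.float64(59.0), array([ 535.642, -298.466,    2.31 ])), (np.float64(33705.0), array([ 475.468, -297.79 ,    1.904])), (np.float64(33722.0), array([ 475.661, -298.381,    1.923]))])Traceback (most recent call last):
  File "<stdin>", line 6, in <module>
  File "fit.py", line 26, in fit
    r=minimize(f,[x*1e3,y*1e3,y0*10],method="Nelder-Mead",options=dict(initial_simplex=[[x*1e3,y*1e3,y0*10],[x*1e3+4,y*1e3,y0*10],[x*1e3,y*1e3+4,y0*10],[x*1e3,y*1e3,y0*10+1.5]],maxiter=150))
    res = _minimize_neldermead(fun, x0, args, callback, bounds=bounds,
                               **options)
    fsim[j] = func(sim[j])
              ~~~~^^^^^^^^
    fx = function(np.copy(x), *(wrapper_args + args))
  File "fit.py", line 23, in <lambda>
    f=lambda p:((sil(n,o,p[0]/1e3,p[1]/1e3,p[2]/10,S,org,b.shape)>0)^b).sum()
                 ~~~^^^^^^^^^^^^^^^^^^^^^^^^^^^^^^^^^^^^^^^^^^^^^
  File "fit.py", line 12, in sil
    q=(proj(n,P,o)-org)*S
       ~~~~^^^^^^^
  File "h.py", line 17, in proj
    K,D,o,Rm=cam_pose(n,obs)
             ~~~~~~~~^^^^^^^
  File "h.py", line 5, in cam_pose
    c=get_calibration(n)
ValueError: time passes only in moves, steps and waits
```

```bash
sed -i 's/^def cam_pose/import functools\nget_calibration=functools.lru_cache(get_calibration)\ndef cam_pose/' h.py
sed -i 's/    b=l==min.*/    b=l==max(range(1,k),key=lambda i:st[i,4]-50*np.hypot(*(ce[i]-ctr)))/' fit.py
python3 - <<'E'
from fit import *
np.set_printoptions(precision=4,suppress=True)
o=get_obs();o["position"]=np.array([.4687,-.2973,.2397])
im=cv2.imread("pics/w1.png")
print(proj("wrist",[[.459,-.2995,.085]],o), im[190,300:340].max(1),im[190:225,319].max(1))
for thr in (75,100):print(fit("wrist",o,im,.459,-.2995,half=32,thr=thr))
im=cv2.imread("pics/top0.png");print("top",fit("top",o,im,.456,-.3,half=30,S=8,thr=70))
w=lambda p,z:atz("wrist",np.array([(p[0]-390)/4.875+65-.4,p[1]/4.875+20-.4]),z,o)
L,Rr=w((408,190),.055),w((768,190),.055);d=L-Rr
print("rib yaw",np.degrees(np.arctan2(d[1],d[0]))-90,(L+Rr)/2)
for a,b in(((532,92),(537,265)),((577,98),(572,268))):
    A,B=w(a,.071),w(b,.071);d=A-B;print("slot yaw",np.degrees(np.arctan2(d[1],d[0])),(A+B)/2)
E
```

```text
[[318.1502 193.5747]] [184 184 175 134  87  67  66  67  67  69  66  70  68  69  67  69  68  66
  69  66  66  63  60  62  59  61  62  64  63  63  68  68  66  67  77 108
 143 171 186 185] [ 66  67  67  69  69  66  67  67  67  67  66  67  68  65  67  65  68  88
 121 159 190 198 198 194 187 185 190 198 198 202 214 219 217 212 211]
(np.int64(28435), [(np.float64(6518.0), array([ 459.532, -298.983,    1.205])), (np.float64(6543.0), array([ 460.741, -298.69 ,    4.287])), (np.float64(6550.0), array([ 459.014, -299.506,    1.198])), (np.float64(6557.0), array([ 459.202, -299.854,    1.248]))])
(np.int64(30930), [(np.float64(4122.0), array([ 460.147, -299.533,    1.129])), (np.float64(4123.0), array([ 459.731, -299.676,    1.138])), (np.float64(4124.0), array([ 459.983, -299.803,    1.141])), (np.float64(4124.0), array([ 459.991, -299.813,    1.118]))])
top (np.int64(14113), [(np.float64(1867.0), array([ 462.145, -299.883,    0.638])), (np.float64(1868.0), array([ 461.934, -299.971,    0.663])), (np.float64(1872.0), array([ 461.864, -299.878,    0.689])), (np.float64(1880.0), array([ 461.628, -299.876,    0.681]))])
rib yaw 17.61160628547374 [ 0.5276 -0.0229  0.055 ]
slot yaw 8.545294018845542 [ 0.5264 -0.023   0.071 ]
slot yaw 5.394077799616458 [ 0.5282 -0.0317  0.071 ]
```

>>> {"fn": "drive_tool", "kwargs": {
  "plan": [
    [39, 40, 0, 0, 0, 0, 87],
    [78, 80, 0, 0, 0, 0, 87],
    [78, 80, 0, 0, 0, 0, 87],
    [78, 80, 0, 0, 0, 0, 87],
    [78, 80, 0, 0, 0, 0, 87]
  ]
}}

```text
time: 2.8
position: [0.3945, -0.3243, 0.1604]
tool_rot: [0.11, -0.698, 0.699, -0.111]
ft_force: [0.4, 0.1, 0.9]
grip_width: 0.0873
```

Run:
```python
from fit import *
np.set_printoptions(precision=4,suppress=True)
o=get_obs();print(o["position"],o["joint_velocities"])
im=camera("wrist");cv2.imwrite("pics/w2.png",im)
c=proj("wrist",[[.460,-.2996,.085]],o)[0];print(c)
for thr in (80,100):print(fit("wrist",o,im,.460,-.2996,half=42,thr=thr))
x,y=c.astype(int)
a=cv2.resize(im[y-45:y+45,x-45:x+45],(540,540),interpolation=cv2.INTER_CUBIC).astype(float)
cv2.imwrite("pics/c2.png",np.clip((a-20)*2.2,0,255))
```

```text
[ 0.3945 -0.3243  0.1604] [ 0.0234 -0.0144 -0.0204  0.0006 -0.0002 -0.0027]
[314.6188 122.2802]
(np.int64(54160), [(np.float64(8558.0), array([ 459.948, -299.572,    0.777])), (np.float64(8559.0), array([ 459.839, -299.935,    0.93 ])), (np.float64(8734.0), array([ 460.326, -298.974,    0.478])), (np.float64(8768.0), array([ 460.347, -298.921,    0.215]))])
(np.int64(56917), [(np.float64(5825.0), array([ 460.408, -300.043,    0.9  ])), (np.float64(5846.0), array([ 460.427, -299.872,    0.921])), (np.float64(5865.0), array([ 460.474, -299.949,    0.939])), (np.float64(5888.0), array([ 460.355, -299.549,    0.907]))])[ WARN:0@4.578] global loadsave.cpp:1063 imwrite_ Unsupported depth image for selected encoder is fallbacked to CV_8U.
```

View pics/c2.png

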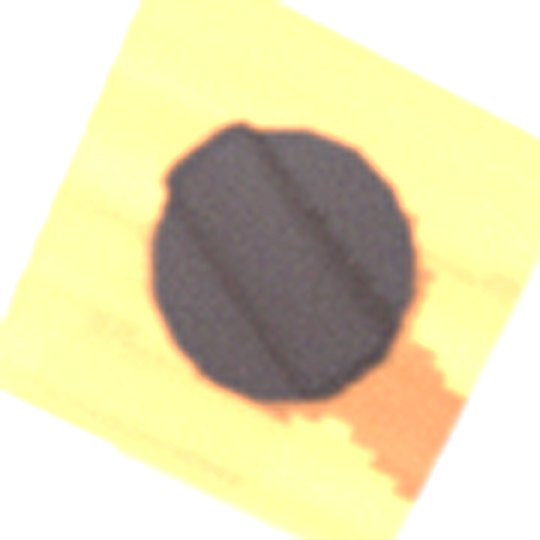

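The close crop shows the grip lines running from (180,200) to (295,380). That puts the key's yaw at about 53° at (0.460,−0.300), on the wooden stand. Next I align above it.

>>> {"fn": "drive_tool", "kwargs": {
  "plan": [
    [-14, 0, 0, 0, -7, 0, 87],
    [-28, 0, -1, 0, -14, 0, 87],
    [-42, 0, -2, 0, -21, 0, 87],
    [-56, 0, -2, 0, -28, 0, 87],
    [-70, 0, -3, 0, -34.6, 0, 87],
    [-70, 0, -3, 0, -34.6, 0, 87],
    [-70, 0, -3, 0, -34.6, 0, 87],
    [-70, 0, -3, 0, -34.6, 0, 87]
  ]
}}

```text
time: 3.65
position: [0.4594, -0.2982, 0.1601]
tool_rot: [0.313, -0.634, 0.634, -0.313]
ft_force: [-0.0, 0.0, -0.7]
grip_width: 0.0871
```

```bash
cat > st.py <<'E'
from h import *
np.set_printoptions(precision=4,suppress=True)
def st(p=None):
    o=get_obs();Rt=R.from_quat(o["tool_rot"]).as_matrix()
    print("t",o["time"],"p",o["position"],"zyaw",np.degrees(np.arctan2(Rt[1,2],Rt[0,2])).round(2),"tilt",np.degrees(Rt[:2,1]),"F",o["ft_force"],"M",o["moment"],"q6",o["q"][5],"g",o["grip_width"])
    if p is not None: print("to go (tool mm)",Rt.T@(np.array(p)-o["position"])*1e3)
    return o
E
python3 -c "
from st import *
st([.4603,-.2998,.074])"
```

```text
t 3.65 p [ 0.4594 -0.2982  0.1601] zyaw -37.38 tilt [ 0.0263 -0.0395] F [-0.0117  0.0265 -0.6686] M [-0.0369 -0.0481 -0.0099] q6 -0.1272365067410108 g 0.08705984167605033
to go (tool mm) [ 0.6698 86.0678  1.6556]
```

>>> {"fn": "drive_tool", "kwargs": {
  "plan": [
    [1, 30, 2, 0, 0, 0, 87],
    [1, 60, 2, 0, 0, 0, 87],
    [1, 86, 2, 0, 0, 0, 87],
    [1, 86, 2, 0, 0, 0, 60],
    [1, 86, 2, 0, 0, 0, 30],
    [1, 86, 2, 0, 0, 0, 5],
    [1, 86, 2, 0, 0, 0, 5],
    [1, 86, 2, 0, 0, 0, 5],
    [1, 86, 2, 0, 0, 0, 5],
    [1, 86, 2, 0, 0, 0, 5]
  ],
  "newtons": 40
}}

```text
time: 4.65
position: [0.4605, -0.3002, 0.074]
tool_rot: [0.314, -0.633, 0.634, -0.314]
ft_force: [0.3, -0.2, -0.2]
grip_width: 0.0394
```

```bash
python3 -c "
from st import *
st()"
```

```text
t 4.65 p [ 0.4605 -0.3002  0.074 ] zyaw -37.3 tilt [ 0.0294 -0.03  ] F [ 0.2597 -0.2293 -0.2312] M [-0.0143 -0.0352 -0.0416] q6 -0.12999637213451423 g 0.03936388144472534
```

>>> {"fn": "drive_tool", "kwargs": {
  "plan": [
    [0, 0, 0, 0, 0, 0, 5],
    [0, 0, 0, 0, 0, 0, 5],
    [0, 0, 0, 0, 0, 0, 5],
    [0, 0, 0, 0, 0, 0, 5],
    [0, 0, 0, 0, 0, 0, 5],
    [0, 0, 0, 0, 0, 0, 5],
    [0, 0, 0, 0, 0, 0, 5]
  ]
}}

```text
time: 5.35
position: [0.4603, -0.3001, 0.0735]
tool_rot: [0.314, -0.634, 0.634, -0.314]
ft_force: [0.6, -0.3, -0.4]
grip_width: 0.0136
```

```bash
python3 -c "
from st import *
st()"
```

```text
t 5.35 p [ 0.4603 -0.3001  0.0735] zyaw -37.3 tilt [ 0.0015 -0.0002] F [ 0.6209 -0.2733 -0.4265] M [-0.0527 -0.0812  0.0124] q6 -0.13003118501669542 g 0.01358030028797163
```

>>> {"fn": "drive_tool", "kwargs": {
  "plan": [
    [0, -40, 0, 0, 0, 0, 5],
    [0, -80, 0, 0, 0, 0, 5],
    [-20, -90, -4, 0, -8.4, 0, 5],
    [-40, -90, -8, 0, -16.8, 0, 5],
    [-60, -90, -12, 0, -25.2, 0, 5],
    [-80, -90, -16, 0, -33.6, 0, 5],
    [-100, -90, -20, 0, -42, 0, 5],
    [-120, -90, -24, 0, -50.4, 0, 5],
    [-140, -90, -28, 0, -58.8, 0, 5],
    [-160, -90, -32, 0, -67.2, 0, 5]
  ]
}}

```text
time: 6.35
position: [0.5317, -0.1524, 0.1632]
tool_rot: [0.613, -0.353, 0.352, -0.613]
ft_force: [0.8, -0.0, -0.9]
grip_width: 0.0137
```

```bash
python3 -c "
from st import *
st([.597,-.021,.15])"
```

```text
t 6.35 p [ 0.5317 -0.1524  0.1632] zyaw 30.24 tilt [-0.0606  0.028 ] F [ 0.7538 -0.0014 -0.9387] M [ 0.0518 -0.1019  0.0529] q6 -1.0089703793758469 g 0.013659630429250998
to go (tool mm) [-80.5739  13.2175 122.6343]
```

>>> {"fn": "drive_tool", "kwargs": {
  "plan": [
    [-10, 2, 15, 0, -8.4, 0, 5],
    [-20, 4, 30, 0, -16.8, 0, 5],
    [-30, 6, 45, 0, -25.2, 0, 5],
    [-40, 8, 60, 0, -33.6, 0, 5],
    [-50, 10, 76, 0, -42, 0, 5],
    [-60, 12, 92, 0, -50.4, 0, 5],
    [-70, 13, 107, 0, -58.8, 0, 5],
    [-81, 13, 123, 0, -67, 0, 5],
    [-81, 13, 123, 0, -67, 0, 5],
    [-81, 13, 123, 0, -67, 0, 5]
  ]
}}

```text
time: 7.35
position: [0.5975, -0.0217, 0.1501]
tool_rot: [0.706, 0.042, -0.043, -0.706]
ft_force: [-0.6, 0.4, -0.7]
grip_width: 0.014
```

>>> {"fn": "drive_tool", "kwargs": {
  "plan": [
    [0, 0, 0, 0, 0, 0, 5],
    [0, 0, 0, 0, 0, 0, 5]
  ]
}}

```text
time: 7.55
position: [0.5976, -0.0227, 0.1505]
tool_rot: [0.706, 0.042, -0.042, -0.706]
ft_force: [-0.9, 1.0, -2.2]
grip_width: 0.0133
```

Run:
```python
from st import *
o=st()
im=camera("wrist");cv2.imwrite("pics/w3.png",im)
for t,z in(("cover_mid",.055),("lock_mid",.071),("slot_floor",.064),("unit",0),("key_tip",.11)):
    print(t,[(np.round(r["location"],1),round(r["conf"],2),atz("wrist",r["location"],z,o).round(4)) for r in mark_of("wrist",t)][:2])
np.save("o3.npy",o,allow_pickle=True)
```

```text
t 7.55 p [ 0.5976 -0.0227  0.1505] zyaw 96.78 tilt [-0.0327 -0.0043] F [-0.8825  1.0349 -2.1528] M [ 0.129  -0.1716  0.007 ] q6 -1.913481322392202 g 0.013325719917750528
cover_mid [(array([322.1, 123.2]), 0.94, array([ 0.5276, -0.0282,  0.055 ]))]
lock_mid [(array([319.7, 122. ]), 0.93, array([ 0.5269, -0.0305,  0.071 ]))]
slot_floor [(array([318.7, 123.2]), 0.69, array([ 0.528 , -0.0312,  0.064 ]))]
unit [(array([322.3, 122. ]), 0.85, array([ 0.5261, -0.0275,  0.    ]))]
key_tip []
```

View pics/w3.png

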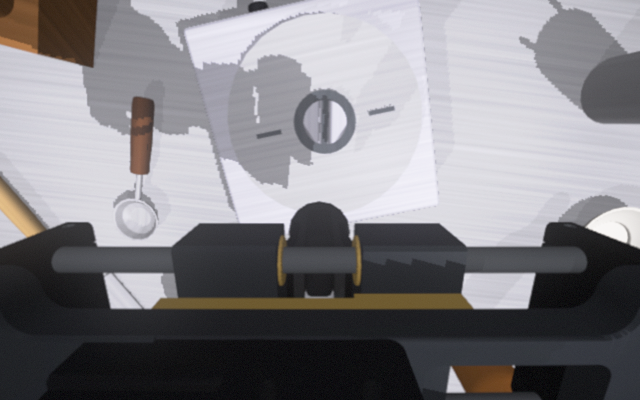

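The wrist view shows the key held, with the lock's head and washer at (325,121), the slot nearly vertical in the image, and the ribs at (269,134) and (382,110). Next I enlarge the lock.

Run:
```python
from h import *
im=cv2.imread("pics/w3.png")[81:161,255:395]
cv2.imwrite("pics/c3.png",cv2.resize(im,(784,448),interpolation=cv2.INTER_CUBIC))
```

```text
(no output)
```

View pics/c3.png

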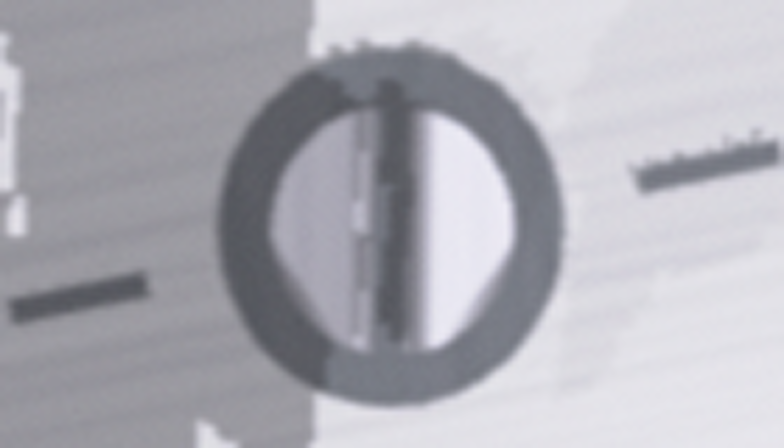

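Run:
```python
from st import *
o=np.load("o3.npy",allow_pickle=True).item()
w=lambda p,z:atz("wrist",np.array([p[0]/5.6+255-.41,p[1]/5.6+81-.41]),z,o)
print("head",w((394,230),.071),"washer",w((391,227),.061))
L,Q=w((78,298),.055),w((708,167),.055);d=Q-L;print("ribs",np.degrees(np.arctan2(d[1],d[0]))-90,(L+Q)/2)
for a,b in(((390,100),(395,345)),((424,115),(427,340)),((362,115),(357,340))):
    A,B=w(a,.071),w(b,.071);d=B-A;print("slot",np.degrees(np.arctan2(d[1],d[0])),(A+B)/2)
p=w((394,230),.071);o=st([p[0],p[1],.125])
```

```text
head [ 0.5262 -0.0262  0.071 ] washer [ 0.5257 -0.0265  0.061 ]
ribs 18.16070633166224 [ 0.5265 -0.0265  0.055 ]
slot 8.279758709647034 [ 0.5254 -0.0265  0.071 ]
slot 8.158338160523275 [ 0.5255 -0.0216  0.071 ]
slot 5.452997314408126 [ 0.5267 -0.0313  0.071 ]
t 7.85 p [ 0.598  -0.0222  0.1506] zyaw 96.86 tilt [ 0.0029 -0.0017] F [-1.0397 -0.8266 -1.2372] M [ 0.0693 -0.1738  0.0141] q6 -1.914103295112031 g 0.013629625887894539
to go (tool mm) [-71.8605  25.6017   4.5885]
```

>>> {"fn": "drive_tool", "kwargs": {
  "plan": [
    [-24, 0, 1.5, 0, -0.5, 0, 5],
    [-48, 10, 3, 0, -0.5, 0, 5],
    [-72, 20, 4.6, 0, -0.5, 0, 5],
    [-72, 32, 4.6, 0, -0.5, 0, 5],
    [-72, 32, 4.6, 0, -0.5, 0, 5],
    [-72, 32, 4.6, 0, -0.5, 0, 5],
    [-72, 32, 4.6, 0, -0.5, 0, 5]
  ]
}}

```text
time: 8.55
position: [0.5278, -0.0263, 0.1191]
tool_rot: [0.706, 0.046, -0.045, -0.705]
ft_force: [1.0, -0.2, -0.5]
grip_width: 0.0137
```

```bash
python3 -c "
from st import *
o=st([.5262,-.0264,.1105])
import time
print(get_obs()['ft_force'])
"
```

```text
t 8.55 p [ 0.5278 -0.0263  0.1191] zyaw 97.4 tilt [ 0.1421 -0.0358] F [ 1.0099 -0.1987 -0.5382] M [ 0.0936 -0.0415  0.0163] q6 -1.9614187245922863 g 0.01371049244766724
to go (tool mm) [-1.6202  8.5652  0.1298]
[ 1.0099 -0.1987 -0.5382]
```

Descend gently, watching for contact.

>>> {"fn": "drive_tool", "kwargs": {
  "plan": [
    [-1, 2, 0, 0, 0, 0, 5],
    [-1, 4, 0, 0, 0, 0, 5],
    [-1, 6, 0, 0, 0, 0, 5],
    [-1, 7, 0, 0, 0, 0, 5],
    [-1, 8, 0, 0, 0, 0, 5],
    [-1, 8, 0, 0, 0, 0, 5],
    [-1, 8, 0, 0, 0, 0, 5]
  ]
}}

```text
time: 9.25
position: [0.5251, -0.0261, 0.1105]
tool_rot: [0.706, 0.046, -0.046, -0.706]
ft_force: [0.3, -0.0, -0.7]
grip_width: 0.0135
```

>>> {"fn": "drive_tool", "kwargs": {
  "plan": [
    [0, 0.5, 0, 0, 0, 0, 5],
    [0, 1, 0, 0, 0, 0, 5],
    [0, 1, 0, 0, 0, 0, 5]
  ]
}}

```text
time: 9.55
position: [0.525, -0.0261, 0.1095]
tool_rot: [-0.706, -0.046, 0.046, 0.706]
ft_force: [0.0, -1.1, -0.5]
grip_width: 0.0137
```

```bash
python3 -c "
from st import *
o=st([.5262,-.0264,.1105])
"
```

```text
t 9.55 p [ 0.525  -0.0261  0.1095] zyaw 97.39 tilt [-0.0057  0.0017] F [ 0.0073 -1.1466 -0.524 ] M [ 0.1338 -0.1104 -0.0173] q6 -1.9622415943831202 g 0.013694188178295772
to go (tool mm) [ 1.1422 -0.9901 -0.4766]
```

>>> {"fn": "drive_tool", "kwargs": {
  "plan": [
    [1, 0.5, 0, 0, 0, 0, 5],
    [1, 1, 0, 0, 0, 0, 5],
    [1, 1, 0, 0, 0, 0, 5]
  ]
}}

```text
time: 9.85
position: [0.526, -0.0259, 0.1085]
tool_rot: [-0.706, -0.046, 0.046, 0.706]
ft_force: [-0.1, -0.0, -0.4]
grip_width: 0.0138
```

>>> {"fn": "drive_tool", "kwargs": {
  "plan": [
    [0, 0.5, 0, 0, 0, 0, 5],
    [0, 1, 0, 0, 0, 0, 5],
    [0, 1, 0, 0, 0, 0, 5]
  ]
}}

```text
time: 10.15
position: [0.526, -0.026, 0.1075]
tool_rot: [-0.706, -0.046, 0.046, 0.706]
ft_force: [0.2, -0.3, -1.2]
grip_width: 0.0138
```

>>> {"fn": "drive_tool", "kwargs": {
  "plan": [
    [0, 0.5, 0, 0, 0, 0, 5],
    [0, 1, 0, 0, 0, 0, 5],
    [0, 1.5, 0, 0, 0, 0, 5],
    [0, 1.5, 0, 0, 0, 0, 5]
  ]
}}

```text
time: 10.55
position: [0.526, -0.0259, 0.106]
tool_rot: [-0.706, -0.046, 0.046, 0.706]
ft_force: [-0.1, -0.2, -1.1]
grip_width: 0.0137
```

>>> {"fn": "drive_tool", "kwargs": {
  "plan": [
    [0, 0.5, 0, 0, 0, 0, 5],
    [0, 1, 0, 0, 0, 0, 5],
    [0, 1.5, 0, 0, 0, 0, 5],
    [0, 1.5, 0, 0, 0, 0, 5]
  ]
}}

```text
time: 10.95
position: [0.526, -0.0259, 0.1045]
tool_rot: [-0.706, -0.046, 0.046, 0.706]
ft_force: [-0.3, -0.3, -2.3]
grip_width: 0.0136
```

```bash
python3 -c "
from st import *
o=st([.5262,-.0264,.1105])
"
```

```text
t 10.95 p [ 0.526  -0.0259  0.1045] zyaw 97.39 tilt [-0.0076  0.0038] F [-0.3243 -0.2548 -2.2768] M [ 0.0106 -0.1103 -0.0141] q6 -1.9615073967409111 g 0.013639999061488604
to go (tool mm) [ 0.1259 -6.0188 -0.4708]
```

The blade has dropped about 6 mm below the head top. I feel sideways to confirm it is in the slot and to centre it.

>>> {"fn": "drive_tool", "kwargs": {
  "plan": [
    [0, 0, 0.5, 0, 0, 0, 5],
    [0, 0, 1, 0, 0, 0, 5],
    [0, 0, 1, 0, 0, 0, 5]
  ]
}}

```text
time: 11.25
position: [0.526, -0.0253, 0.1046]
tool_rot: [0.706, 0.046, -0.046, -0.705]
ft_force: [-0.5, -2.6, -1.2]
grip_width: 0.0138
```

>>> {"fn": "drive_tool", "kwargs": {
  "plan": [
    [0, 0, -1, 0, 0, 0, 5],
    [0, 0, -2, 0, 0, 0, 5],
    [0, 0, -2, 0, 0, 0, 5]
  ]
}}

```text
time: 11.55
position: [0.5262, -0.0269, 0.1046]
tool_rot: [-0.706, -0.046, 0.045, 0.706]
ft_force: [-0.2, -0.0, -0.7]
grip_width: 0.0136
```

>>> {"fn": "drive_tool", "kwargs": {
  "plan": [
    [0, 0, -0.3, 0, 0, 0, 5],
    [0, 0, -0.6, 0, 0, 0, 5],
    [0, 0, -0.6, 0, 0, 0, 5]
  ]
}}

```text
time: 11.85
position: [0.5262, -0.0273, 0.1045]
tool_rot: [-0.705, -0.045, 0.046, 0.706]
ft_force: [-0.1, 0.9, -1.3]
grip_width: 0.0136
```

>>> {"fn": "drive_tool", "kwargs": {
  "plan": [
    [0, 0, -0.3, 0, 0, 0, 5],
    [0, 0, -0.5, 0, 0, 0, 5],
    [0, 0, -0.5, 0, 0, 0, 5]
  ]
}}

```text
time: 12.15
position: [0.5262, -0.0275, 0.1045]
tool_rot: [-0.705, -0.045, 0.046, 0.706]
ft_force: [0.7, 2.5, 0.4]
grip_width: 0.0138
```

>>> {"fn": "drive_tool", "kwargs": {
  "plan": [
    [0, 0, 0.8, 0, 0, 0, 5],
    [0, 0, 1.5, 0, 0, 0, 5],
    [0, 0, 1.5, 0, 4, 0, 5],
    [0, 0.1, 1.5, 0, 8, 0, 5],
    [0, 0.2, 1.5, 0, 12, 0, 5],
    [0, 0.3, 1.5, 0, 16, 0, 5],
    [0, 0.45, 1.5, 0, 20, 0, 5],
    [0, 0.45, 1.5, 0, 20, 0, 5]
  ]
}}

```text
time: 12.95
position: [0.5263, -0.0265, 0.1041]
tool_rot: [-0.703, 0.077, -0.078, 0.703]
ft_force: [0.1, 2.7, -0.5]
grip_width: 0.0138
```

```bash
python3 -c "
from st import *
o=st([.5262,-.0264,.1105])
"
```

```text
t 12.95 p [ 0.5263 -0.0265  0.1041] zyaw 77.42 tilt [ 0.0224 -0.0022] F [ 0.1085  2.7308 -0.4929] M [ 0.5146 -0.1908  0.1361] q6 -1.6138556956689676 g 0.013758522069865838
to go (tool mm) [-0.1243 -6.3552  0.0548]
```

>>> {"fn": "drive_tool", "kwargs": {
  "plan": [
    [0, 0.2, 0, 0, 5, 0, 5],
    [0, 0.35, 0, 0, 10, 0, 5],
    [0, 0.5, 0, 0, 15, 0, 5],
    [0, 0.65, 0, 0, 20, 0, 5],
    [0, 0.8, 0, 0, 25, 0, 5],
    [0, 1.0, 0, 0, 30, 0, 5],
    [0, 1.0, 0, 0, 30, 0, 5]
  ]
}}

```text
time: 13.65
position: [0.5264, -0.0263, 0.1032]
tool_rot: [-0.659, 0.256, -0.257, 0.659]
ft_force: [0.1, 3.3, -0.7]
grip_width: 0.0136
```

```bash
python3 -c "
from st import *
o=st([.5262,-.0264,.1105])
"
```

```text
t 13.65 p [ 0.5264 -0.0263  0.1032] zyaw 47.48 tilt [0.0306 0.0219] F [ 0.0901  3.3492 -0.699 ] M [ 0.7498 -0.3344  0.1154] q6 -1.0915130762267427 g 0.013599999495825387
to go (tool mm) [-0.0264 -7.33   -0.2005]
```

>>> {"fn": "drive_tool", "kwargs": {
  "plan": [
    [-0.3, 0.15, 0.3, 0, 5, 0, 5],
    [-0.3, 0.3, 0.3, 0, 10, 0, 5],
    [-0.3, 0.5, 0.3, 0, 15, 0, 5],
    [-0.3, 0.65, 0.3, 0, 20, 0, 5],
    [-0.3, 0.8, 0.3, 0, 25, 0, 5],
    [-0.3, 0.8, 0.3, 0, 25, 0, 5]
  ]
}}

```text
time: 14.25
position: [0.5265, -0.026, 0.1024]
tool_rot: [-0.588, 0.392, -0.393, 0.588]
ft_force: [1.1, 2.3, -1.7]
grip_width: 0.0138
```

```bash
python3 -c "
from st import *
o=st([.5262,-.0264,.1105])
"
```

```text
t 14.25 p [ 0.5265 -0.026   0.1024] zyaw 22.55 tilt [0.0527 0.0032] F [ 1.1303  2.2823 -1.6922] M [ 0.6205 -0.3915  0.1133] q6 -0.65553270077573 g 0.013839673381503425
to go (tool mm) [ 0.2124 -8.1019 -0.4231]
```

Now in 2–3° steps, watching Mz for the stop.

>>> {"fn": "drive_tool", "kwargs": {
  "plan": [
    [0, 0.1, 0, 0, 2, 0, 5],
    [0, 0.2, 0, 0, 4, 0, 5],
    [0, 0.3, 0, 0, 6, 0, 5],
    [0, 0.3, 0, 0, 6, 0, 5]
  ]
}}

```text
time: 14.65
position: [0.5265, -0.026, 0.1022]
tool_rot: [-0.567, 0.422, -0.423, 0.567]
ft_force: [0.9, 3.2, -0.0]
grip_width: 0.0137
```

```bash
python3 -c "
from st import *
o=st([.5262,-.0264,.1105])
"
```

```text
t 14.65 p [ 0.5265 -0.026   0.1022] zyaw 16.58 tilt [0.0541 0.0046] F [ 0.9229  3.2059 -0.0119] M [ 0.7406 -0.4053  0.134 ] q6 -0.5515093112626163 g 0.013650659739332579
to go (tool mm) [ 0.2628 -8.3444 -0.422 ]
```

>>> {"fn": "drive_tool", "kwargs": {
  "plan": [
    [0, 0.05, 0, 0, 1.5, 0, 5],
    [0, 0.1, 0, 0, 3, 0, 5],
    [0, 0.1, 0, 0, 3, 0, 5]
  ]
}}

```text
time: 14.95
position: [0.5265, -0.0261, 0.1021]
tool_rot: [-0.555, 0.438, -0.439, 0.555]
ft_force: [1.9, 4.2, 0.2]
grip_width: 0.0134
```

```bash
python3 -c "
from st import *
o=st([.5262,-.0264,.1105])
"
```

```text
t 14.95 p [ 0.5265 -0.0261  0.1021] zyaw 13.39 tilt [0.0566 0.0061] F [1.8896 4.2175 0.1699] M [ 0.8199 -0.4808  0.1215] q6 -0.4958848486586921 g 0.013372849577808307
to go (tool mm) [ 0.2586 -8.4384 -0.399 ]
```

>>> {"fn": "drive_tool", "kwargs": {
  "plan": [
    [-0.3, 0.03, 0.1, 0, 1, 0, 5],
    [-0.3, 0.06, 0.1, 0, 2, 0, 5],
    [-0.3, 0.06, 0.1, 0, 2, 0, 5]
  ]
}}

```text
time: 15.25
position: [0.5265, -0.026, 0.102]
tool_rot: [-0.547, 0.448, -0.448, 0.547]
ft_force: [2.6, 2.7, 0.2]
grip_width: 0.0135
```

```bash
python3 -c "
from st import *
o=st([.5262,-.0264,.1105])
"
```

```text
t 15.25 p [ 0.5265 -0.026   0.102 ] zyaw 11.37 tilt [ 0.0471 -0.0151] F [2.5698 2.651  0.1729] M [ 0.6218 -0.5441  0.1169] q6 -0.45985763106252886 g 0.01350650389143967
to go (tool mm) [ 0.3728 -8.5414 -0.3841]
```

>>> {"fn": "drive_tool", "kwargs": {
  "plan": [
    [0, 0.03, 0, 0, 1, 0, 5],
    [0, 0.06, 0, 0, 2, 0, 5],
    [0, 0.06, 0, 0, 2, 0, 5]
  ]
}}

```text
time: 15.55
position: [0.5265, -0.026, 0.1019]
tool_rot: [-0.539, 0.457, -0.458, 0.539]
ft_force: [2.7, 3.1, 1.6]
grip_width: 0.0141
```

```bash
python3 -c "
from st import *
o=st([.5262,-.0264,.1105])
"
```

```text
t 15.55 p [ 0.5265 -0.026   0.1019] zyaw 9.4 tilt [ 0.0465 -0.0227] F [2.7205 3.1005 1.6049] M [ 0.6545 -0.6367  0.3258] q6 -0.4251148660602265 g 0.014069550129775264
to go (tool mm) [ 0.3972 -8.5585 -0.3685]
```

Mz jumped to 0.33 N·m at the expected angle, so the lock is at its stop. I back off into the play, then lift.

>>> {"fn": "drive_tool", "kwargs": {
  "plan": [
    [0, 0, 0, 0, -3, 0, 5],
    [0, 0, 0, 0, -6, 0, 5],
    [0, 0, 0, 0, -7, 0, 5],
    [0, 0, 0, 0, -7, 0, 5]
  ]
}}

```text
time: 15.95
position: [0.5261, -0.0262, 0.1017]
tool_rot: [0.566, -0.424, 0.424, -0.566]
ft_force: [1.4, 1.7, 0.3]
grip_width: 0.0138
```

```bash
python3 -c "
from st import *
o=st([.5262,-.0264,.1105])
"
```

```text
t 15.95 p [ 0.5261 -0.0262  0.1017] zyaw 16.35 tilt [-0.0122 -0.0274] F [1.3882 1.6799 0.3253] M [ 0.1924 -0.504  -0.0062] q6 -0.5466170874637934 g 0.013807466426280994
to go (tool mm) [ 0.2219 -8.8172  0.059 ]
```

>>> {"fn": "drive_tool", "kwargs": {
  "plan": [
    [0, -2, 0, 0, 0, 0, 5],
    [0, -5, 0, 0, 0, 0, 5],
    [0, -9, 0, 0, 0, 0, 5],
    [0, -14, 0, 0, 0, 0, 5],
    [0, -30, 0, 0, 0, 0, 5],
    [0, -55, 0, 0, 0, 0, 5],
    [35, -55, 0, 0, 0, 0, 5],
    [69, -55, 0, 0, 0, 0, 5],
    [69, -55, 0, 0, 0, 0, 5],
    [69, -55, 0, 0, 0, 0, 5]
  ]
}}

```text
time: 16.95
position: [0.5448, -0.0925, 0.1568]
tool_rot: [0.566, -0.425, 0.424, -0.566]
ft_force: [-0.2, -0.1, -1.5]
grip_width: 0.0136
```

Run:
```python
from st import *
o=st([.4603,-.3001,.1])
im=camera("wrist")
c=proj("wrist",[[.5262,-.0264,.068]],o)[0];print(c);x,y=c.astype(int)
a=cv2.resize(im[max(y-50,0):y+50,x-65:x+65],None,fx=5.5,fy=5.5,interpolation=cv2.INTER_CUBIC)
cv2.imwrite("pics/c4.png",a)
```

```text
t 16.95 p [ 0.5448 -0.0925  0.1568] zyaw 16.29 tilt [-0.0884  0.0341] F [-0.2452 -0.0561 -1.4577] M [-0.0224 -0.1536 -0.0459] q6 -0.6547326323654341 g 0.013642701179784333
to go (tool mm) [ 175.6314   56.8284 -139.3233]
[320.3499 124.4722]
```

View pics/c4.png

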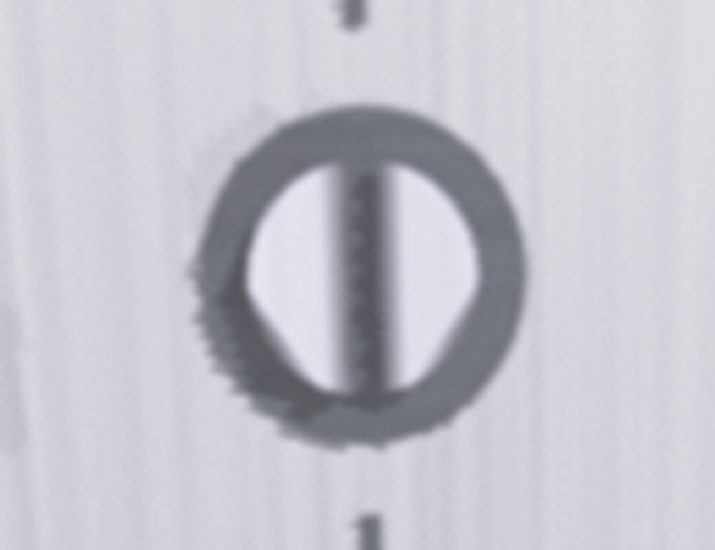

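The crop shows the slot at (365,165)–(365,400), lined up with the ribs at (352,15) and (368,530). I measure the residual angle more exactly.

Run:
```python
from h import *
g=cv2.imread("pics/c4.png").mean(2)
def cen(rows,x0,x1):
    P=[]
    for r in rows:
        w=np.clip(200-g[r,x0:x1],0,None);P.append((r,(w*np.arange(x0,x1)).sum()/w.sum()))
    return np.array(P)
s=cen(range(200,350,5),300,425);f=np.polyfit(s[:,0],s[:,1],1)
a=cen(range(0,20,4),325,385).mean(0);b=cen(range(525,548,4),340,400).mean(0)
print("slot deg",np.degrees(np.arctan(f[0])),"rib deg",np.degrees(np.arctan((b[1]-a[1])/(b[0]-a[0]))),"centre",np.polyval(f,275),(a+b)/2)
```

```text
slot deg 1.5830033226202214 rib deg 1.8001491152066131 centre 364.7315314540689 [271.5        361.35439182]
```

The slot and ribs agree within 0.2°, so it is locked. Now I return to the stand at the original yaw.

>>> {"fn": "drive_tool", "kwargs": {
  "plan": [
    [22, 0, -17, 0, 7, 0, 5],
    [44, 0, -35, 0, 14, 0, 5],
    [66, 0, -52, 0, 21, 0, 5],
    [88, 0, -70, 0, 28, 0, 5],
    [110, 0, -87, 0, 35, 0, 5],
    [132, 0, -105, 0, 42, 0, 5],
    [154, 0, -122, 0, 49, 0, 5],
    [175.6, 0, -139.3, 0, 53.6, 0, 5],
    [175.6, 0, -139.3, 0, 53.6, 0, 5],
    [175.6, 0, -139.3, 0, 53.6, 0, 5]
  ]
}}

```text
time: 18.0
position: [0.4609, -0.2986, 0.1565]
tool_rot: [-0.315, 0.634, -0.633, 0.314]
ft_force: [0.3, 0.6, -1.0]
grip_width: 0.0135
```

>>> {"fn": "drive_tool", "kwargs": {
  "plan": [
    [0, 0, 0, 0, 0, 0, 5],
    [0, 0, 0, 0, 0, 0, 5]
  ]
}}

```text
time: 18.2
position: [0.4617, -0.2982, 0.1567]
tool_rot: [-0.315, 0.633, -0.633, 0.315]
ft_force: [-0.1, 0.9, -1.0]
grip_width: 0.014
```

```bash
python3 -c "
from st import *
o=st([.4603,-.3001,.0735])
im=camera('top');cv2.imwrite('pics/t2.png',im)
"
```

```text
t 18.2 p [ 0.4617 -0.2982  0.1567] zyaw -37.09 tilt [-0.0342  0.0501] F [-0.0838  0.8627 -0.9992] M [-0.0296 -0.0799 -0.0287] q6 -0.1297947503490435 g 0.013989138956614825
to go (tool mm) [ 2.3724 83.1973  0.1247]
```

>>> {"fn": "drive_tool", "kwargs": {
  "plan": [
    [2.4, 10, 0, 0, 0.2, 0, 5],
    [2.4, 30, 0, 0, 0.2, 0, 5],
    [2.4, 50, 0, 0, 0.2, 0, 5],
    [2.4, 62, 0, 0, 0.2, 0, 5],
    [2.4, 72, 0, 0, 0.2, 0, 5],
    [2.4, 80, 0, 0, 0.2, 0, 5],
    [2.4, 80, 0, 0, 0.2, 0, 5],
    [2.4, 80, 0, 0, 0.2, 0, 5]
  ]
}}

```text
time: 19.05
position: [0.4603, -0.3019, 0.077]
tool_rot: [0.313, -0.634, 0.634, -0.313]
ft_force: [-0.6, -0.5, -0.7]
grip_width: 0.0137
```

>>> {"fn": "drive_tool", "kwargs": {
  "plan": [
    [0, 1, 0, 0, 0, 0, 5],
    [0, 2, 0, 0, 0, 0, 5],
    [0, 3, 0, 0, 0, 0, 5],
    [0, 3, 0, 0, 0, 0, 5]
  ]
}}

```text
time: 19.45
position: [0.4601, -0.3017, 0.0739]
tool_rot: [0.313, -0.634, 0.634, -0.313]
ft_force: [-0.4, 0.4, -0.4]
grip_width: 0.0137
```

```bash
python3 -c "
from st import *
o=st([.4603,-.3001,.0735])
"
```

```text
t 19.45 p [ 0.4601 -0.3017  0.0739] zyaw -37.41 tilt [ 0.0057 -0.0065] F [-0.4493  0.4464 -0.3537] M [-0.047  -0.0289  0.0512] q6 -0.1306880709919887 g 0.013746314727428257
to go (tool mm) [-1.3999  0.383  -0.8128]
```

>>> {"fn": "drive_tool", "kwargs": {
  "plan": [
    [-1.4, 0.3, -0.8, 0, 0, 0, 5],
    [-1.4, 0.6, -0.8, 0, 0, 0, 5],
    [-1.4, 0.6, -0.8, 0, 0, 0, 5]
  ]
}}

```text
time: 19.75
position: [0.4604, -0.2999, 0.0735]
tool_rot: [-0.313, 0.634, -0.634, 0.313]
ft_force: [-0.2, 0.9, 3.7]
grip_width: 0.0139
```

>>> {"fn": "drive_tool", "kwargs": {
  "plan": [
    [0, 0, 0, 0, 0, 0, 20],
    [0, 0, 0, 0, 0, 0, 45],
    [0, 0, 0, 0, 0, 0, 45],
    [0, 0, 0, 0, 0, 0, 45],
    [0, 0, 0, 0, 0, 0, 45],
    [0, 0, 0, 0, 0, 0, 45]
  ]
}}

```text
time: 20.35
position: [0.4603, -0.3001, 0.0731]
tool_rot: [-0.313, 0.634, -0.634, 0.313]
ft_force: [0.8, -0.3, 0.9]
grip_width: 0.044
```

>>> {"fn": "drive_tool", "kwargs": {
  "plan": [
    [0, -5, 0, 0, 0, 0, 45],
    [0, -15, 0, 0, 0, 0, 45],
    [0, -35, 0, 0, 0, 0, 45],
    [0, -60, 0, 0, 0, 0, 45],
    [0, -90, 0, 0, 0, 0, 45],
    [35, -90, 0, 0, 0, 0, 45],
    [75, -90, 0, 0, 0, 0, 45],
    [75, -90, 0, 0, 0, 0, 45],
    [75, -90, 0, 0, 0, 0, 45]
  ]
}}

```text
time: 21.25
position: [0.4144, -0.3602, 0.1639]
tool_rot: [0.312, -0.634, 0.634, -0.313]
ft_force: [0.3, 0.1, -0.3]
grip_width: 0.0451
```

Run:
```python
from st import *
o=st()
im=camera("wrist");t=camera("top")
c=proj("wrist",[[.4603,-.3001,.085]],o)[0];print(c);x,y=c.astype(int)
a=cv2.resize(im[max(y-45,0):y+45,x-45:x+45],(390,390),interpolation=cv2.INTER_CUBIC)
a=np.clip((a/255.)**.6*255,0,255).astype(np.uint8)
b=cv2.resize(t[90:310,150:500],(620,390))
cv2.imwrite("pics/f.png",cv2.resize(np.hstack([a,b]),(800,309)))
print([np.round(r["location"]) for r in mark_of("top","unit")], mark_of("wrist","key_mid")[:1])
```

```text
t 21.25 p [ 0.4144 -0.3602  0.1639] zyaw -37.54 tilt [ 0.0424 -0.0119] F [ 0.2503  0.1466 -0.2662] M [-0.0835 -0.0609 -0.0045] q6 -0.26455088636165336 g 0.04513637338817166
[318.9095 115.1518]
[array([319., 195.])] [{'location': [318.6, 116.4], 'conf': 0.92}]
```

View pics/f.png

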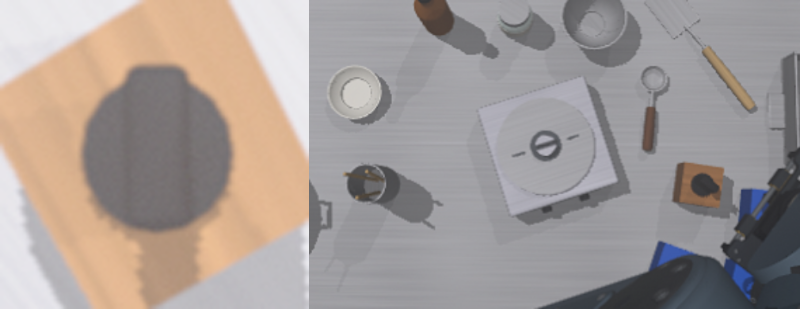

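The picture shows the key upright in the wooden stand (157,150). The lock at (545,145) has its slot in line with the ribs, nothing else has moved, and the gripper is clear. I hand in now.

```bash
python3 -c "
from rig import *
print(hand_in())"
```

```text
the job is handed in; nothing more can be done
None
```

The cover is locked, the key is back upright in its wooden stand, and I handed the job in at about 21 s.

- **Finding the slot:** The blade went into the slot on the first descent, about 6 mm below the head top. I confirmed and centred it by feeling both slot walls at about 2.5 N.
- **Turning:** I turned the lock clockwise while following it down, until the torque jumped from 0.12 to 0.33 N m at the expected angle. That showed it was at its stop. The readings after each move never showed more than 5 N on the lock. I then backed off to zero torque before lifting out.
- **Last checks:** The slot and ribs agreed within about 0.2° in the close picture. In the last pictures the key stands upright in the wooden stand, the other items look to be where they were, and the gripper is open and clear. No check failed. My early fits of the key's yaw from the first pictures disagreed (0.65 against 1.13 rad), so I took a closer overhead look, which gave 0.92 rad.

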